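Clamp a saw handle blank in the drilling jig

TASK

With a fingertip, push the wooden saw handle along its channel in the plywood jig until its nose is fully home against the end stop. Then push the toggle clamp's lever down past its dead point so that it snaps into lock and the clamp's pad presses on the handle. Only push: do not lift or carry anything, leave the lever alone until the handle is home, and leave the other things on the bench where they are.

Things in the scene. Friction and masses are not known exactly. Their poses are not given: they have to be found in the camera images.
- jig: Plywood drilling jig fixed flat on the bench: board 240 (x) by 300 (y) by 18 mm thick; origin at the centre of its underside, z up. On it, two side rails 12 mm high and 12 mm thick, x -40 to 100 mm, leave a channel 100 mm wide about the line y = 50 mm, open at -x. A steel toggle clamp stands at x = 70, y = -45 mm; its bracket is 50 mm high above the board.
- end_stop (a point): Middle of the end stop's face, at the board's top: x = 100, y = 50, z = 18 mm in the jig's frame, axes as the jig's. The face looks to -x, is 20 mm high and 125 mm wide and closes the +x end of the channel; dark wood.
- tote: Loose wooden saw handle (closed loop, about 0.2 kg) lying flat in the channel: 130 mm long (x), 96 wide (y), 24 thick; origin at mid-length on its underside, 18 mm above the bench; x points to the end stop. Its nose, a solid cheek 58 mm long, ends flat at x = +65 mm. Home: origin at x = 35, y about 50 mm in the jig's frame; it starts 15 to 45 mm short of that.
- tote_back (a point): Middle of the back of the saw handle's grip: x = -65, y = 0, z = 12 mm in its frame, axes as its own. The back is a flat face, 24 mm high, for y within 30 mm of here: push here towards +x. The grip bar is 27 mm thick; ahead of it is an open hole about 45 mm long and 50 mm wide.
- lever_pivot (a point): Pivot of the clamp's lever and arm, on the jig at x = 70, y = -45, z = 65 mm in the jig's frame; axes as the jig's. The pivot's axis is along the jig's x, so lever and arm swing in the jig's y-z plane.
- lever_grip (a point): On the centreline of the lever's grip, 95 mm from the pivot. The lever is straight: flat steel near the pivot, then a round black rubber grip 18 mm thick, 41 to 120 mm from the pivot. It points to the jig's -y side, open 1.09 rad above the level, locked 0.09 rad above it. The point's y axis points from grip to pivot.
- lever (a joint): Lever angle: 0 = open (start), grows as it is pushed down and outward (to the jig's -y), 1.0 rad = stop, locked. Over-centre spring: let go before the dead point at about 0.7 it springs back open; beyond it it snaps to 1.0 by itself and stays. Takes about 8 to 12 N on the grip at first, less and less towards the dead point.
- spindle: Spring spindle with a rubber foot 20 mm wide at the end of the clamp's hold-down arm, 95 mm from the pivot; origin on the arm's centreline, foot underside 25 mm below it when level. The arm is geared to the lever: open, it rises 1.05 rad towards the jig's +y (its end about 155 mm above the bench); locked, it is level, the foot pressing on the handle's cheek with 2 to 3 N.
- screwdriver: Screwdriver lying on the bench to the jig's +y side; to be left alone. Origin at its underside, x along its length.
- jar: Glass jar 56 mm in diameter, 70 mm high, standing beside the jig; to be left alone. Origin at the centre of its underside.
- sanding_block: Cork sanding block 60 by 100 by 35 mm lying beside the jig; to be left alone. Origin at the centre of its underside.

How it is judged:
On the way, in this order (a step that is already met when the one before it is completed fails the run):
1. the saw handle is home against the end stop (within 3 mm), the lever still open (x of tote in the frame of jig above 0.032 m and value of joint lever below 0.3 rad), for 0.2 s.
2. the lever is locked (value of joint lever above 0.95 rad), for 0.2 s.
At the end, for the whole second after the job is handed in: The lever is locked (joint above 0.95 rad), the clamp's foot presses on the saw handle with more than 1 N, and the saw handle lies flat and at rest, home against the end stop (within 3 mm, square within 0.06 rad) (value of joint lever above 0.95 rad and x of tote in the frame of jig above 0.032 m and angle between the x axis of tote and the x axis of jig, either way round below 0.06 rad and z of tote in the frame of jig below 0.021 m and contact force between spindle and tote above 1 N and linear speed of tote below 0.01 m/s); the robot touches nothing.
It fails at once if the saw handle is lifted (more than 10 mm) or tipped (z of tote in the frame of jig above 0.028 m or angle between tote's own z axis and vertical above 0.2 rad).
It fails at once if the lever is pushed over (past 0.5 rad) while the saw handle is not home (more than 6 mm short) (value of joint lever above 0.5 rad and x of tote in the frame of jig below 0.029 m).
It fails at once if a bystander is moved by more than 20 mm (distance of any of screwdriver, jar, sanding_block from where it was at the start of the episode above 0.02 m).
It also fails if it takes over 48 s, if anything falls off the work surface, if the arm or the gripper's body presses on something with over 40 N, if the wrist force passes 120 N, or if a joint passes its speed limit or range.

ROBOT

A 6-joint arm with a two-finger parallel gripper is mounted at the origin on the work surface. World frame = base frame: x ahead of the robot, y to its left, z up, the work surface at z = 0. Lengths are in m, angles in rad, forces in N, time in s.
With the tool pointing down it reaches from about 0.3 to 0.775 m from the base axis. Payload 14.6 kg.
Tool frame: the origin (TCP) lies at the very end of the fingers, on their centre line; the grasp point (between the pads) lies 19 mm behind it; x points along the fingers, y is the direction in which the jaws open and shut, and the axes are right-handed (so a half turn about x gives the same grasp; the last joint's range is limited). The gripper opens to 94 mm and grips with 3 to 60 N. Pads are 16 mm wide; open, the fingers measure 119 mm over their backs; the gripper's body (75 mm by 177 mm) begins 78 mm behind the grasp point.
Start: joints at [-1.203, 0.3, 1.521, -0, 1.321, -0.067], TCP at [0.232, -0.499, 0.169] pointing down, gripper open.
Joint ranges: [-3.03, 3.03], [-0.79, 2.21], [0.23, 2.52], [-1.04, 4.18], [0, 3.07], [-2.55, 2.55]. Speed limits (rad/s): [2.22, 2.22, 2.57, 3.14, 3.14, 3.14].

INTERFACE

Orientations are given as [roll, pitch, yaw] about the fixed x, y, z axes, in that order (R = Rz(yaw) Ry(pitch) Rx(roll)).
In Python, from station import ctrl, viewer, hand_in gives the robot as it stands. The module is installed in compiled form; this text tells all that it offers.
- The arm moves only by the tool play_rows, never from a script. Its argument "deltas" is a list that holds one entry, the list of rows, each a list of 7 numbers: the shift along the tool's x, y, z in mm, then the turn, a rotation vector about the tool's x, y, z in rad, then the finger opening in mm, from 0 to 94. In form: [[[dx, dy, dz, ax, ay, az, gripper], ...]]. A call has 1 to 10 rows; each row shifts and turns the commanded pose from where the row before left it, along the tool's axes as they then stand; what a row does not reach is not made up. A row lasts 1/10 s, in which the tool goes at most 50 mm and 8.59 degrees, less where a joint would pass 70% of its speed; a pose out of reach is approached as far as the arm can. A call with a gripper value outside its range is refused whole. The fingers move at their own pace and stop on an object; "grip_force" is the grip in N (left out, the last holds). Time passes only in rows, so rows that do not move let the fingers close. It gives the time, the measured TCP pose, the force and the opening at its end, in the units of the state.
- ctrl.get_obs(): the state, without advancing time (a new reading comes with each control period).
- viewer.camera(name): name is "scene" or "top" or "wrist"; returns a dict with "img" (480x640x3 uint8, red, green, blue), "fx", "fy", "cx", "cy" (pixels), "rvec" (rotation vector, rad) and "tvec" (3), from world to camera coordinates, as OpenCV has them. Camera axes: x right, y down, z forward; pixel columns grow to the right and rows downward; lengths in m; the calibration is good to about 2 mm. A picture is of the moment at which its call begins. There is no depth.
- hand_in(): hands the job in, once; it reports no verdict.
The state is a dict: "time_s": time; "qpos": joint angles; "joint_vel": joint speeds; "tau": joint torques, N m; "ee_pos": TCP position; "eef_rot": TCP orientation; "force": force on the tool from outside, world axes, zero at the start; "moment": the same for the moment, N m; "grip_width": finger opening in m.
Only numpy, scipy, OpenCV 4.12 (cv2) and the standard library are available. Lean on these libraries where they do the work, as an engineer would, in place of code of your own. Each camera call takes 0.05 s, during which the arm holds its last target.

## Working session

There is one attempt and no reset: what is moved stays moved. The work goes in short steps, Python scripts to look and compute and a tool call to move; the robot and the scene stay as the last step left them, time stands still between calls to the robot, and variables do not carry over. Pictures are saved under pics/ and viewed, and the job is handed in when it is done.

Besides the shell and the picture viewer there is one more tool, called after ">>>" as name(argument=value, ...), one argument or row to a line, values as JSON. play_rows: Moves the arm, as the interface text tells. Its arguments: {"type":"object","properties":{"deltas":{"type":"array","items":{"type":"array","items":{"type":"array","items":{"type":"number"}}}},"grip_force":{"type":"number"}},"required":["deltas"]}

```bash
mkdir -p pics; cat > h.py <<'E'
import numpy as np, cv2
from station import ctrl, viewer, hand_in
def snap(n,f):
    c=viewer.camera(n); cv2.imwrite('pics/'+f,c['img'][:,:,::-1]); 
    np.savez('pics/'+f+'.npz',**c); return c
def load(f): return dict(np.load('pics/'+f+'.npz'))
def ray(c,u,v,z):
    R,_=cv2.Rodrigues(np.array(c['rvec'])); t=np.array(c['tvec']).ravel()
    o=-R.T@t; d=R.T@np.array([(u-c['cx'])/c['fx'],(v-c['cy'])/c['fy'],1]); return o+d*(z-o[2])/d[2]
def proj(c,P):
    K=np.array([[c['fx'],0,c['cx']],[0,c['fy'],c['cy']],[0,0,1]],float)
    return cv2.projectPoints(np.array(P,float).reshape(-1,3),np.array(c['rvec']),np.array(c['tvec']),K,None)[0].reshape(-1,2)
E
python3 - <<'E'
from h import *
for n in ['scene','top','wrist']:
    c=snap(n,n+'0.png'); R,_=cv2.Rodrigues(np.array(c['rvec'])); print(n,-R.T@np.array(c['tvec']).ravel(),R[2])
print(ctrl.get_obs())
E
```

```text
scene [ 1.06985959 -0.54365201  0.64940859] [-0.48583501  0.65123941 -0.5829679 ]
top [0.37603473 0.03882114 1.20123507] [ 0.21020929  0.01476336 -0.97754493]
wrist [ 0.30121429 -0.46734403  0.38361704] [-0.24043213 -0.11025516 -0.96438384]
{'time_s': 0.15, 'qpos': array([-1.20259278e+00,  3.00309282e-01,  1.52139855e+00, -1.33334383e-05,
        1.32069621e+00, -6.66067993e-02]), 'joint_vel': array([-0.00107363, -0.00060737, -0.00275964, -0.00078273, -0.00061987,
        0.00074088]), 'tau': array([ 1.05120791e-04, -5.31951678e+01, -3.52818024e+01,  7.08421553e-02,
        2.36168067e-02, -7.93174218e-05]), 'ee_pos': array([ 0.23159477, -0.49862818,  0.16855233]), 'eef_rot': array([-1.62148616,  1.56998484,  1.95492014]), 'force': array([-0.00480936, -0.06556776, -1.31298827]), 'moment': array([-0.00153661, -0.03442327,  0.04375882]), 'grip_width': 0.09375044536731367}
```

View pics/top0.png

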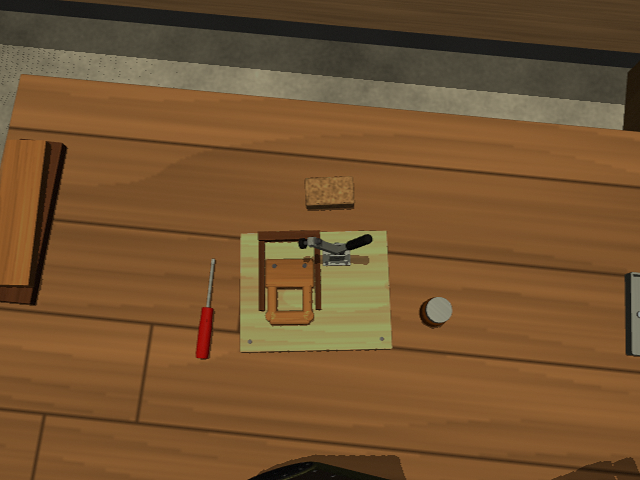

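View pics/scene0.png

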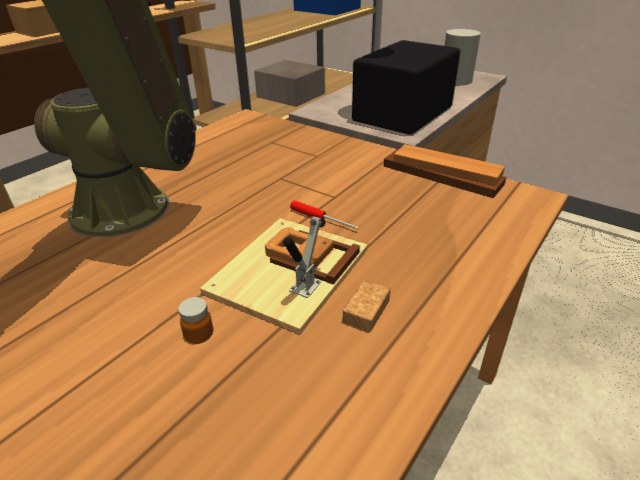

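The top view shows the jig board spanning about (241,233)–(392,350). The handle is at (290,290), with its back at row 324 and the end stop at row 236. The lever grip is near (357,242) and the jar at (436,312). Image up is +x in the world.

```bash
python3 - <<'E'
from h import *
c=load('top0.png'); im=c['img'].astype(np.uint8)
hsv=cv2.cvtColor(im,cv2.COLOR_RGB2HSV); print(hsv[340,320],hsv[300,370],hsv[400,320],hsv[300,290],hsv[320,290])
m=((hsv[...,0]>=22)&(hsv[...,0]<=40)&(hsv[...,2]>120)).astype(np.uint8)*255
m[:200]=0;m[380:]=0;m[:,:225]=0;m[:,410:]=0
m=cv2.morphologyEx(m,cv2.MORPH_OPEN,np.ones((3,3)))
cn,_=cv2.findContours(m,cv2.RETR_EXTERNAL,cv2.CHAIN_APPROX_NONE); k=max(cn,key=cv2.contourArea)
h=cv2.convexHull(k); a=cv2.approxPolyDP(h,6,True).reshape(-1,2); print(a)
# contour points to world z=18mm, min area rect
P=np.array([ray(c,*p,0.018)[:2] for p in h.reshape(-1,2)])
r=cv2.minAreaRect((P*1000).astype(np.float32)); print(r)
for p in a: print(p,ray(c,*p,.018))
cv2.imwrite('pics/topz.png',cv2.resize(im[215:365,190:460,::-1],None,fx=2.96,fy=2.96,interpolation=cv2.INTER_CUBIC))
s=load('scene0.png')['img']; cv2.imwrite('pics/scz.png',cv2.resize(s[190:350,170:400,::-1],None,fx=3.4,fy=3.4,interpolation=cv2.INTER_CUBIC))
E
```

```text
[ 31 102 153] [ 26 110 153] [ 15 164 134] [ 28 107 150] [ 14 182 140]
[[386 231]
 [390 348]
 [240 350]
 [240 302]
 [320 232]]
((531.952392578125, 55.788543701171875), (238.11508178710938, 298.5653381347656), 6.692276954650879)
[386 231] [ 0.66596936 -0.07810066  0.018     ]
[390 348] [ 0.43104383 -0.10319035  0.018     ]
[240 350] [0.39862322 0.18967924 0.018     ]
[240 302] [0.49219952 0.20143083 0.018     ]
[320 232] [0.65059678 0.05636659 0.018     ]
```

View pics/topz.png

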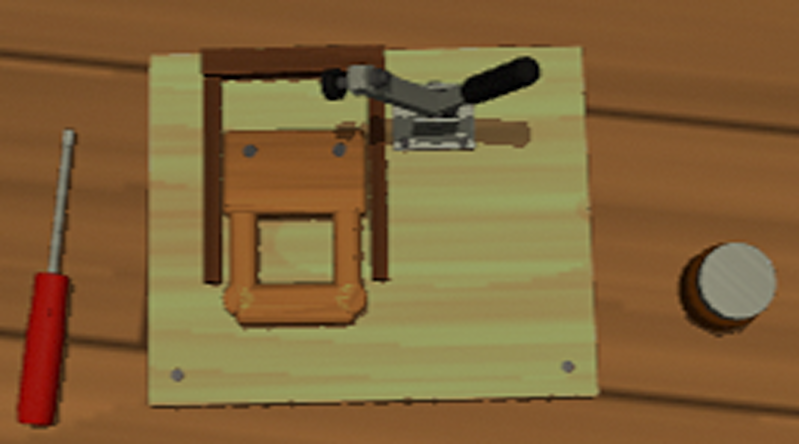

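View pics/scz.png

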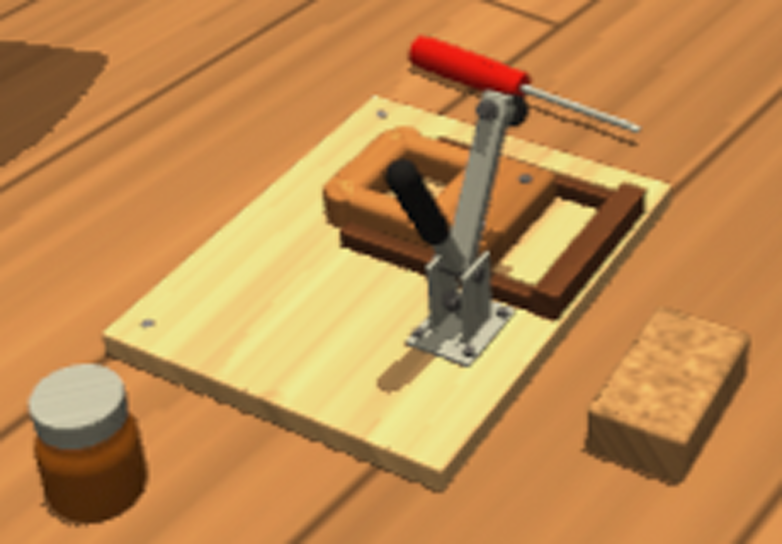

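```bash
cat >> h.py <<'E'
from scipy.spatial.transform import Rotation as Ro
JO=np.array([0.532,0.056]); YAW=0.113
def j2w(p):
    p=np.atleast_2d(np.array(p,float))/1000; c,s=np.cos(YAW),np.sin(YAW)
    return np.c_[JO[0]+c*p[:,0]-s*p[:,1],JO[1]+s*p[:,0]+c*p[:,1],p[:,2]]
def w2j(w):
    d=np.array(w)[:2]-JO; c,s=np.cos(YAW),np.sin(YAW); return np.array([c*d[0]+s*d[1],-s*d[0]+c*d[1],w[2]])*1000
E
python3 - <<'E'
from h import *
a=1.09
pts=[[120,150,18],[120,-150,18],[-120,-150,18],[-120,150,18],[100,50,38],[70,-45,65],[70,-45-95*np.cos(a),65+95*np.sin(a)],[70,-45-120*np.cos(a),65+120*np.sin(a)],[70,-45+95*np.cos(1.05),65+95*np.sin(1.05)]]
for n,x0,y0,w,h,f in [('top',190,215,270,150,2.96),('scene',170,190,230,160,3.4)]:
    c=load(n+'0.png'); im=cv2.resize(c['img'].astype(np.uint8)[y0:y0+h,x0:x0+w,::-1],None,fx=f,fy=f,interpolation=cv2.INTER_CUBIC)
    for p in proj(c,j2w(pts)):
        cv2.drawMarker(im,tuple(int(v) for v in (p-[x0,y0]+.5)*f),(255,0,255),0,12,1)
    cv2.imwrite(f'pics/{n}chk.png',im)
c=load('top0.png')
for nm,uv,z in [('backlow',(291.4,325),.018),('backtop',(291.4,323.3),.042),('nose top',(289,259.3),.042),('noseL',(266,260),.042),('noseR',(313,259),.042)]:
    print(nm,w2j(ray(c,*uv,z)))
o=ctrl.get_obs(); R=Ro.from_euler('xyz',o['eef_rot']).as_matrix(); print(R)
print('pre-push target', j2w([-110,50,60]))
E
```

```text
backlow [-70.32518147  46.73996482  18.        ]
backtop [-68.80442649  45.78175584  42.        ]
nose top [57.55966995 49.75089594 42.        ]
noseL [56.83187857 95.40270507 42.        ]
noseR [57.45043383  2.07958405 42.        ]
[[-3.04103579e-04  4.21241275e-01 -9.06948563e-01]
 [ 7.52354841e-04 -9.06948252e-01 -4.21241382e-01]
 [-9.99999671e-01 -8.10448154e-04 -4.11167028e-05]]
pre-push target [[0.41706356 0.09327755 0.06      ]]
```

View pics/topchk.png

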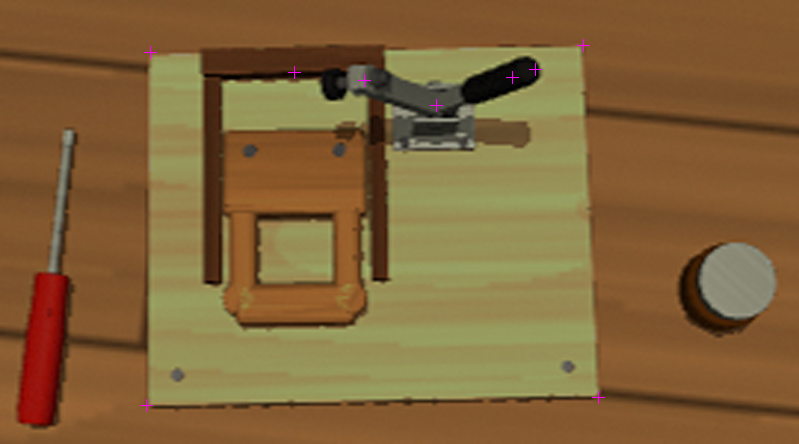

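View pics/scenechk.png

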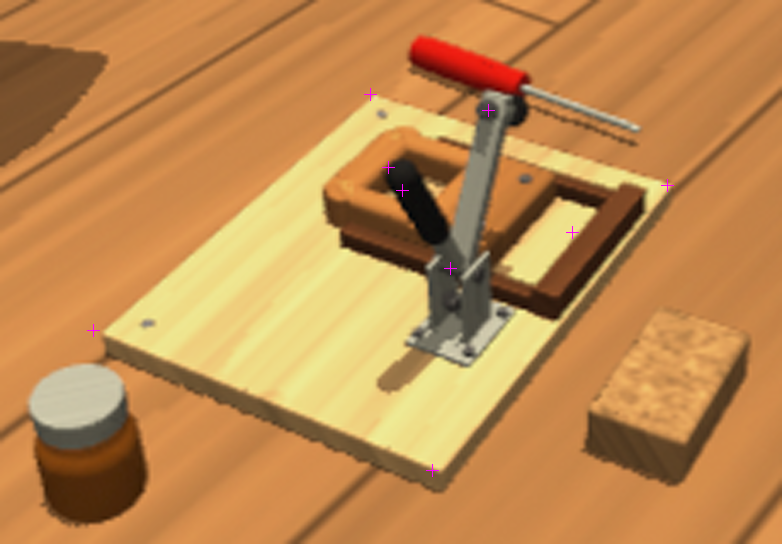

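The projected model matches the top view to about 1 px, and the scene view to about 2–3 px. Next I turn the tool to the jig's axes, so tool y = -jig y and tool z = -jig x, with the fingers closed.

>>> play_rows(
  deltas=[
    [[0,0,0,0.11,0,0,0],[0,0,0,0.11,0,0,0],[0,0,0,0.1,0,0,0],[0,-40,-18,0,0,0,0],[0,-40,-18,0,0,0,0],[0,-40,-18,0,0,0,0],[0,-40,-18,0,0,0,0],[0,-40,-18,0,0,0,0],[0,-40,-18,0,0,0,0],[0,-40,-18,0,0,0,0]],
  ],
  grip_force=40,
)

```text
time_s: 1.15
ee_pos: [0.3248, -0.2045, 0.1689]
eef_rot: [2.686, 1.571, -0.341]
force: [0.4, 0.0, -0.7]
grip_width: 0.0173
```

>>> play_rows(
  deltas=[
    [[0,-40,-18,0,0,0,0],[0,-40,-18,0,0,0,0],[0,-40,-18,0,0,0,0],[0,-40,-18,0,0,0,0],[0,-40,-18,0,0,0,0],[0,-40,-18,0,0,0,0],[0,-40,-18,0,0,0,0],[0,0,0,0,0,0,0],[0,0,0,0,0,0,0]],
  ],
)

```text
time_s: 2.05
ee_pos: [0.4176, 0.0868, 0.1686]
eef_rot: [0.142, 1.57, -2.883]
force: [0.2, -0.4, 0.2]
grip_width: 0.0006
```

```bash
python3 - <<'E'
from h import *
snap('wrist','w1.png');snap('top','t1.png')
o=ctrl.get_obs(); R=Ro.from_euler('xyz',o['eef_rot']).as_matrix(); print(R.round(4),o['ee_pos'],w2j(o['ee_pos']),o['force'],o['grip_width'],o['time_s'])
E
```

```text
[[-3.000e-04  1.139e-01 -9.935e-01]
 [-2.000e-04 -9.935e-01 -1.139e-01]
 [-1.000e+00  1.000e-04  3.000e-04]] [0.41761146 0.08555785 0.16884432] [-110.32607326   42.26775575  168.84431515] [ 1.2949259  -0.2126922   0.19918992] 0.0003426025188552584 2.15
```

View pics/w1.png

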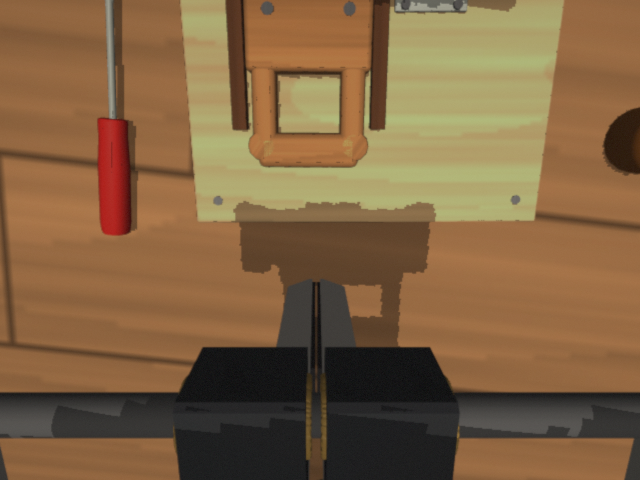

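The wrist view shows the handle's back edge at row ~166, columns 262–357, and the board's near edge at row 221, with the rail ends at (240,129) and (377,129). The finger tip is near (316,283).

```bash
python3 - <<'E'
from h import *
c=load('w1.png')
for nm,uv,z in [('backmid',(309,166),.018),('backtop',(309,160),.042),('edgeL',(198,221),.018),('edgeR',(535,221),.018),('railLin',(246,129),.030),('railRin',(372,129),.030),('screwL',(218,201),.018),('screwR',(515,200),.018)]:
    print(nm,w2j(ray(c,*uv,z)).round(1))
E
```

```text
backmid [-69.2  48.5  18. ]
backtop [-62.1  48.2  42. ]
edgeL [-117.7  146.8   18. ]
edgeR [-116.7 -151.4   18. ]
railLin [-38.6  99.2  30. ]
railRin [-38.3  -2.6  30. ]
screwL [-99.8 128.   18. ]
screwR [ -98.  -131.2   18. ]
```

>>> play_rows(
  deltas=[
    [[30,-6,0,0,0,0,0],[40,0,0,0,0,0,0],[40,0,0,0,0,0,0],[20,0,0,0,0,0,0],[10,0,0,0,0,0,0],[0,0,0,0,0,0,0],[0,0,-10,0,0,0,0],[0,0,-10,0,0,0,0],[0,0,-4,0,0,0,0]],
  ],
)

```text
time_s: 3.05
ee_pos: [0.4429, 0.0952, 0.0299]
eef_rot: [-3.124, 1.569, 0.132]
force: [-0.2, -0.5, 0.8]
grip_width: 0.0006
```

```bash
sed -i 's/^JO=.*/JO=np.array([0.5342,0.0547]); YAW=0.113/' h.py; python3 - <<'E'
from h import *
o=ctrl.get_obs(); print(w2j(o['ee_pos']),o['force'])
snap('wrist','w2.png')
E
```

```text
[-86.15686196  50.5294459   29.93093328] [-0.20569181 -0.4721836   0.76002007]
```

View pics/w2.png

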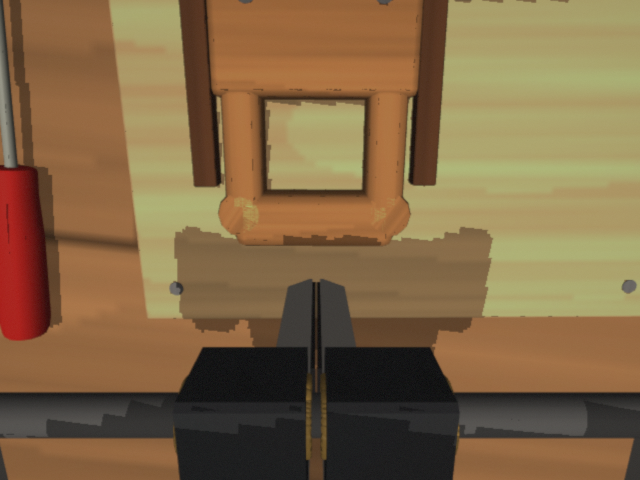

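The fingertip (316,280) is centred on the handle's back edge (row 245, columns 240–392) with a gap of a few mm. I push gently from here.

>>> play_rows(
  deltas=[
    [[0,0,-4,0,0,0,0],[0,0,-4,0,0,0,0],[0,0,-4,0,0,0,0],[0,0,-4,0,0,0,0],[0,0,-4,0,0,0,0],[0,0,-4,0,0,0,0],[0,0,-4,0,0,0,0],[0,0,-4,0,0,0,0],[0,0,-4,0,0,0,0],[0,0,0,0,0,0,0]],
  ],
)

```text
time_s: 4.1
ee_pos: [0.4772, 0.0992, 0.0289]
eef_rot: [-2.901, 1.571, 0.355]
force: [-0.7, -0.4, 0.2]
grip_width: 0.0003
```

>>> play_rows(
  deltas=[
    [[0,0,-3,0,0,0,0],[0,0,-2,0,0,0,0],[0,0,0,0,0,0,0]],
  ],
)

```text
time_s: 4.4
ee_pos: [0.482, 0.0998, 0.029]
eef_rot: [3.131, 1.571, 0.105]
force: [0.2, -0.1, 0.8]
grip_width: 0.0004
```

```bash
python3 - <<'E'
from h import *
o=ctrl.get_obs(); print(w2j(o['ee_pos']),o['force'])
snap('wrist','w3.png');c=snap('top','t3.png')
cv2.imwrite('pics/t3z.png',cv2.resize(c['img'][215:365,190:460,::-1],None,fx=2.96,fy=2.96,interpolation=cv2.INTER_CUBIC))
E
```

```text
[-46.8201272   50.69822964  28.97398153] [ 0.21014518 -0.07811189  0.80031541]
```

View pics/w3.png

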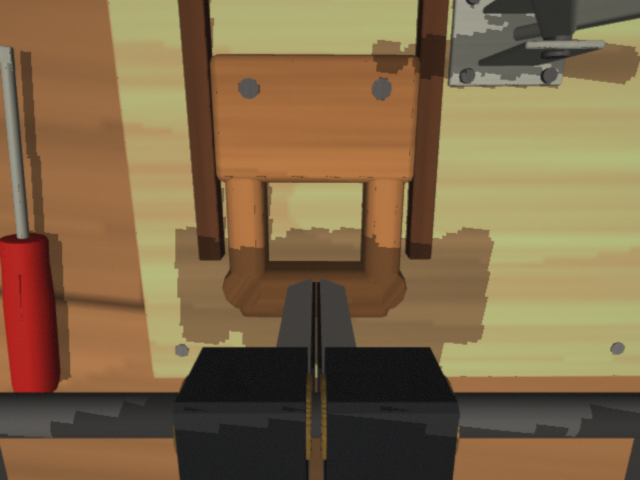

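View pics/t3z.png

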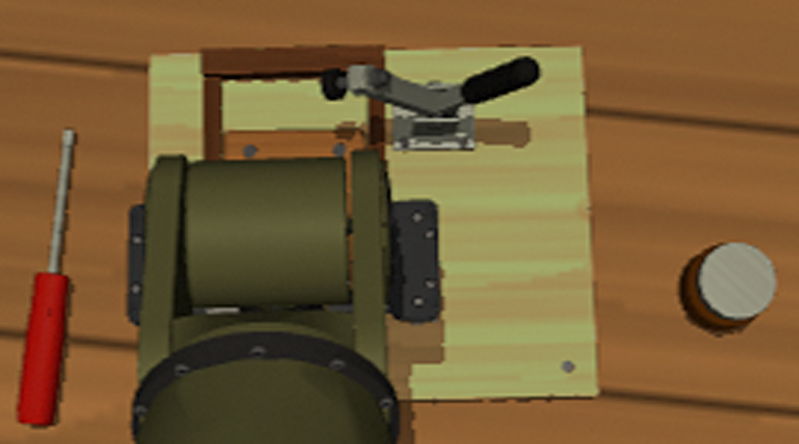

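```bash
python3 - <<'E'
from h import *
for f in ['w1.png','w2.png','w3.png']:
    c=load(f); R,_=cv2.Rodrigues(c['rvec']); cam=-R.T@c['tvec'].ravel(); print(f,w2j(cam),R[2])
    for z in (18,42): print('  back at z',z,w2j(ray(c,316,{'w1.png':166,'w2.png':245,'w3.png':317}[f],z/1000)))
o=ctrl.get_obs();c=load('w3.png'); print(proj(c,o['ee_pos']),o['ee_pos'],o['time_s'])
print(o['qpos'],o['tau'])
E
```

```text
w1.png [-35.45584141  44.3762213  383.67113459] [-0.26377033 -0.03075556 -0.96409507]
  back at z 18 [-71.23240543  44.0960727   18.        ]
  back at z 42 [-68.88429136  44.11445962  42.        ]
w2.png [-10.02535042  49.68838632 245.25819352] [-0.26079264 -0.02963392 -0.96493991]
  back at z 18 [-75.15027668  49.54776534  18.        ]
  back at z 42 [-68.27264465  49.56261587  42.        ]
w3.png [ 29.75525683  49.86596406 244.12937492] [-0.26284093 -0.02993717 -0.96437462]
  back at z 18 [-79.24092845  49.64240166  18.        ]
  back at z 42 [-67.67273459  49.66612922  42.        ]
[[314.16256691 271.18422909]] [0.48170775 0.09975072 0.02891219] 4.5
[1.29713777e-01 3.43407318e-01 1.82206133e+00 1.43745043e-05
 9.76216028e-01 1.58573284e+00] [-1.42949718e-02 -4.93672800e+01 -2.92326289e+01  1.21695246e-02
 -7.67068192e-02 -2.20380998e-04]
```

```bash
python3 - <<'E'
from h import *
c=snap('scene','s3.png')
cv2.imwrite('pics/s3z.png',cv2.resize(c['img'][170:330,180:410,::-1],None,fx=3.4,fy=3.4,interpolation=cv2.INTER_CUBIC))
print((proj(c,ctrl.get_obs()['ee_pos'])-[180,170])*3.4)
E
```

```text
[[343.18689265 247.14055209]]
```

View pics/s3z.png

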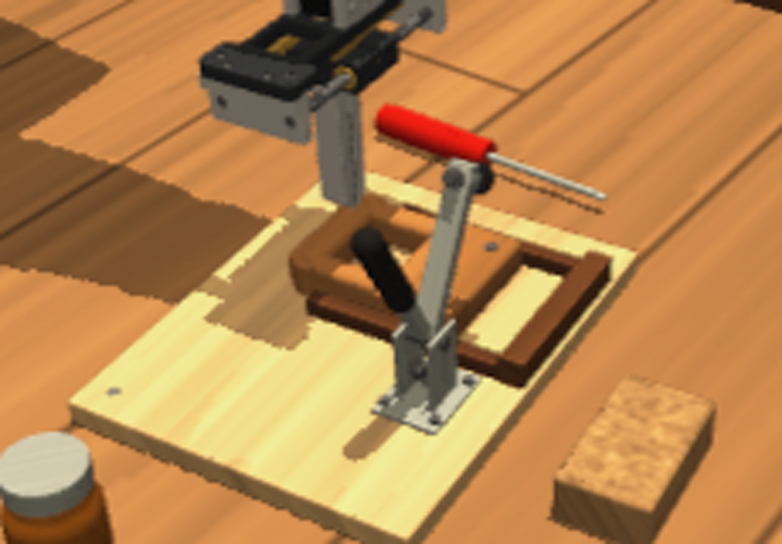

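```bash
python3 - <<'E'
from h import *
w=load('w3.png');s=load('s3.png')
def P(c):
    R,_=cv2.Rodrigues(c['rvec']); K=np.array([[c['fx'],0,c['cx']],[0,c['fy'],c['cy']],[0,0,1]]); return K@np.c_[R,c['tvec'].ravel()]
for su,sv in [(337,207),(350,205),(325,198)]:
    X=cv2.triangulatePoints(P(w),P(s),np.array([[316.],[281]]),np.array([[180+su/3.4],[170+sv/3.4]])); X=(X[:3]/X[3]).ravel(); print(w2j(X), proj(w,X),proj(s,X)-[180+su/3.4,170+sv/3.4])
E
```

```text
[-43.96887366  48.21967785  62.46616198] [[319.23770378 289.42228734]] [[1.43439856 0.50208254]]
[-38.36204909  49.72191912  66.30360566] [[315.98893946 280.97015382]] [[-0.00491667 -0.00177036]]
[-46.79948564  46.24806484  68.23381604] [[323.71281435 300.19525816]] [[3.23769165 1.09315646]]
```

The scene view shows the real fingertip (zoomed pixel ~(340,205)) above the handle, about 33 mm higher than the reported TCP. That is why there was no contact and the handle has not moved. I back off behind the handle and go lower in steps, checking by picture and force.

>>> play_rows(
  deltas=[
    [[0,0,20,0,0,0,0],[0,0,20,0,0,0,0],[0,0,6,0,0,0,0],[0,0,0,0,0,0,0],[8,0,0,0,0,0,0],[8,0,0,0,0,0,0],[0,0,0,0,0,0,0]],
  ],
)

```text
time_s: 5.25
ee_pos: [0.4356, 0.0944, 0.0115]
eef_rot: [0.023, 1.569, -3.004]
force: [-0.7, 0.3, 0.8]
grip_width: 0.0001
```

```bash
python3 - <<'E'
from h import *
o=ctrl.get_obs(); print(o['ee_pos'],w2j(o['ee_pos']),o['force'],o['grip_width'])
c=snap('scene','s4.png');snap('wrist','w4.png')
cv2.imwrite('pics/s4z.png',cv2.resize(c['img'][170:330,180:410,::-1],None,fx=3.4,fy=3.4,interpolation=cv2.INTER_CUBIC))
p=o['ee_pos']; 
for d in (0,.01,.02,.03,.04): print(d,(proj(c,p+[0,0,d])-[180,170])*3.4)
E
```

```text
[0.43562016 0.09440083 0.01151684] [-93.47447153  50.56346037  11.51684425] [-0.66941558  0.30405236  0.83628527] 9.134126461782634e-05
0 [[288.05019135 249.13137171]]
0.01 [[286.83767227 237.21659101]]
0.02 [[285.61210995 225.17364139]]
0.03 [[284.3732928  213.00044357]]
0.04 [[283.12100462 200.69487306]]
```

View pics/s4z.png

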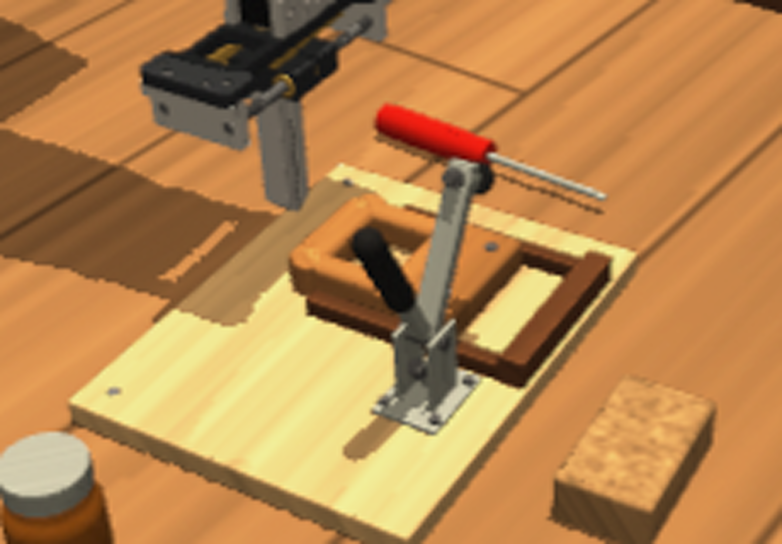

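View pics/w4.png

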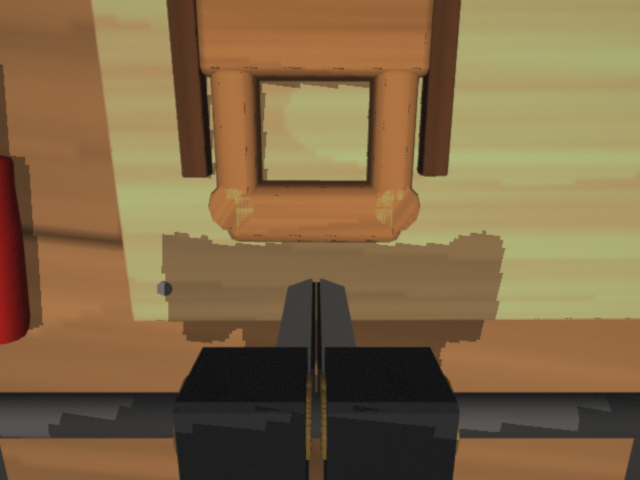

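The true tip is about 34 mm above the reported TCP, so at z ≈ 46 mm. I go 18 mm lower, then push.

>>> play_rows(
  deltas=[
    [[6,0,0,0,0,0,0],[6,0,0,0,0,0,0],[6,0,0,0,0,0,0],[0,0,0,0,0,0,0],[0,0,-4,0,0,0,0],[0,0,-4,0,0,0,0],[0,0,-4,0,0,0,0],[0,0,-4,0,0,0,0],[0,0,-4,0,0,0,0],[0,0,0,0,0,0,0]],
  ],
)

```text
time_s: 6.35
ee_pos: [0.4564, 0.0968, -0.0051]
eef_rot: [-3.075, 1.57, 0.181]
force: [-0.7, 0.4, -0.1]
grip_width: 0.0004
```

```bash
python3 - <<'E'
from h import *
o=ctrl.get_obs(); print(o['ee_pos'],w2j(o['ee_pos']),o['force'],o['grip_width'])
c=snap('scene','s5.png');w=snap('wrist','w5.png')['img']
a=cv2.resize(c['img'][170:330,180:410,::-1],None,fx=2.5,fy=2.5,interpolation=cv2.INTER_CUBIC); b=w[:400,170:390,::-1]
cv2.imwrite('pics/m5.png',np.hstack([a,b]))
E
```

```text
[ 0.45642869  0.09683597 -0.00505527] [-72.5240712   50.63670634  -5.0552667 ] [-0.66065951  0.35939228 -0.13638491] 0.00039813381457766455
```

View pics/m5.png

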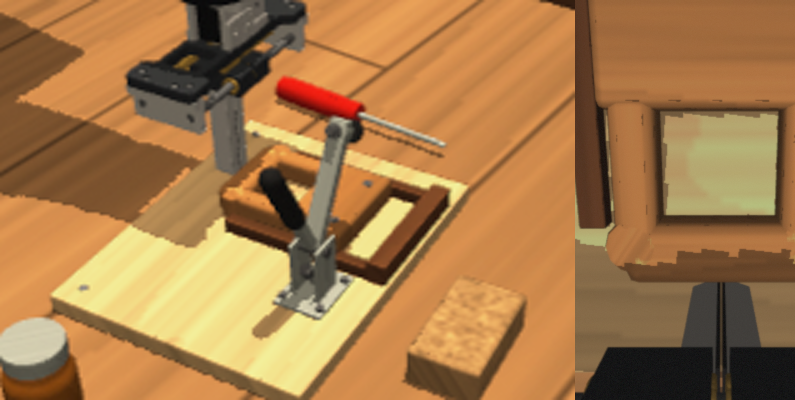

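The tip is now low, behind the grip and next to the back face. I push on.

>>> play_rows(
  deltas=[
    [[0,0,-4,0,0,0,0],[0,0,-4,0,0,0,0],[0,0,-4,0,0,0,0],[0,0,-4,0,0,0,0],[0,0,-4,0,0,0,0],[0,0,0,0,0,0,0]],
  ],
)

```text
time_s: 7.05
ee_pos: [0.4764, 0.0991, -0.005]
eef_rot: [-3.09, 1.57, 0.166]
force: [0.3, 0.7, -0.5]
grip_width: 0.0006
```

```bash
python3 - <<'E'
from h import *
o=ctrl.get_obs(); print(o['ee_pos'],w2j(o['ee_pos']),o['force'],o['grip_width'])
c=snap('scene','s6.png');w=snap('wrist','w6.png')['img']
a=cv2.resize(c['img'][170:330,180:410,::-1],None,fx=2.5,fy=2.5,interpolation=cv2.INTER_CUBIC); b=w[:400,170:390,::-1]
cv2.imwrite('pics/m6.png',np.hstack([a,b]))
E
```

```text
[ 0.47638869  0.09913888 -0.00501811] [-52.43168975  50.67424827  -5.01811167] [ 0.27580046  0.66511817 -0.51257246] 0.0005631861736451542
```

View pics/m6.png

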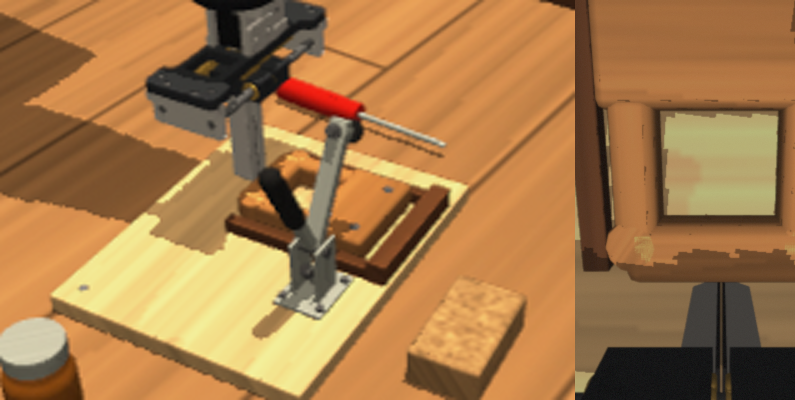

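The handle moves with the finger: the rail end is now near row 270, level with the bar. I continue to the stop.

>>> play_rows(
  deltas=[
    [[0,0,-4,0,0,0,0],[0,0,-4,0,0,0,0],[0,0,-4,0,0,0,0],[0,0,-3,0,0,0,0],[0,0,0,0,0,0,0]],
  ],
)

```text
time_s: 7.65
ee_pos: [0.4887, 0.1005, -0.0054]
eef_rot: [0.027, 1.565, -3.0]
force: [-14.8, -2.3, 11.8]
grip_width: 0.0004
```

```bash
python3 - <<'E'
from h import *
o=ctrl.get_obs(); print(o['ee_pos'],w2j(o['ee_pos']),o['force'],o['grip_width'])
c=snap('scene','s7.png');w=snap('wrist','w7.png')['img']
a=cv2.resize(c['img'][170:330,180:410,::-1],None,fx=2.5,fy=2.5,interpolation=cv2.INTER_CUBIC); b=w[:400,170:390,::-1]
cv2.imwrite('pics/m7.png',np.hstack([a,b]))
E
```

```text
[ 0.48870804  0.10053952 -0.00539055] [-40.03297873  50.6768289   -5.39055138] [-14.77309386  -2.25947735  11.79182777] 0.0003872713606697436
```

View pics/m7.png

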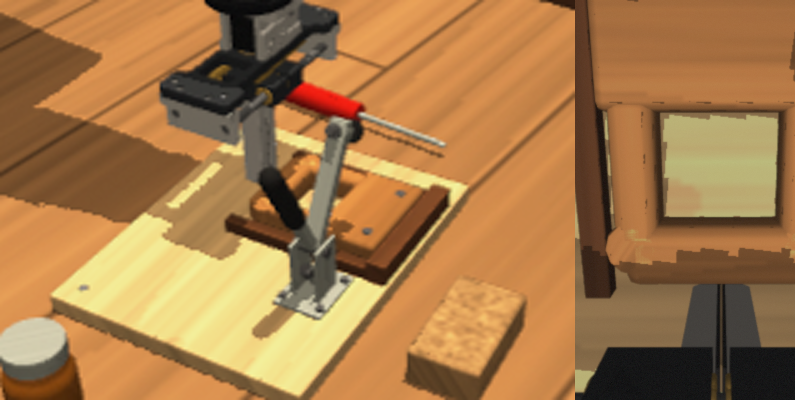

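The force jumped to 15 N with the TCP 2 mm from where home was expected, and the nose is at the stop bar. I hold briefly, then back off and rise.

>>> play_rows(
  deltas=[
    [[0,0,0,0,0,0,0],[0,0,0,0,0,0,0],[0,0,3,0,0,0,0],[0,0,10,0,0,0,0],[0,0,10,0,0,0,0],[-40,0,0,0,0,0,0],[-45,0,0,0,0,0,0],[-45,0,0,0,0,0,0],[-40,0,0,0,0,0,0],[0,0,0,0,0,0,0]],
  ],
)

```text
time_s: 8.75
ee_pos: [0.4696, 0.0984, 0.17]
eef_rot: [-3.126, 1.562, 0.131]
force: [0.1, -1.0, -0.5]
grip_width: 0.0005
```

```bash
python3 - <<'E'
from h import *
o=ctrl.get_obs(); print(o['ee_pos'],w2j(o['ee_pos']),o['force'],o['time_s'])
c=snap('scene','s8.png');w=snap('wrist','w8.png')['img']
a=cv2.resize(c['img'][170:330,180:410,::-1],None,fx=2,fy=2,interpolation=cv2.INTER_CUBIC); 
cv2.imwrite('pics/m8.png',np.hstack([a,cv2.resize(w[:,120:500,::-1],(253,320))]))
E
```

```text
[0.46956758 0.09844235 0.17002428] [-59.28783712  50.7513005  170.0242802 ] [ 0.14815782 -1.02487781 -0.48286038] 8.75
```

View pics/m8.png

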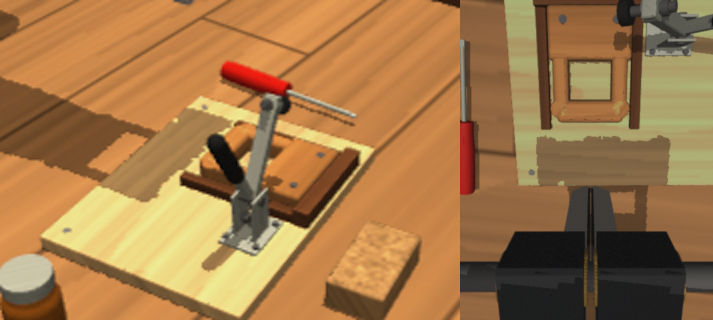

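View pics/w8.png

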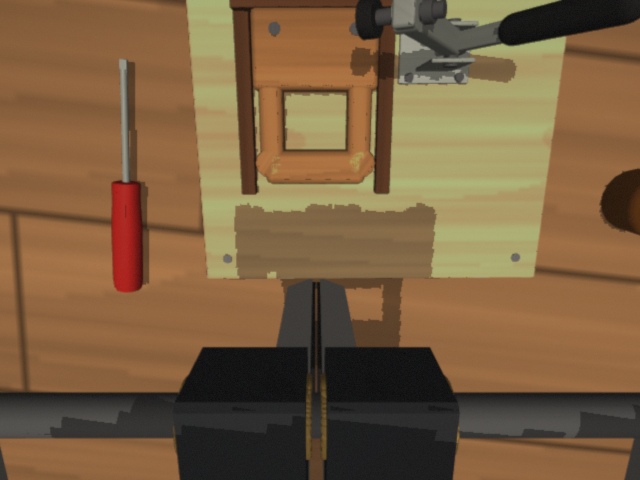

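The handle's nose is at the stop bar (row ~8) and the lever is still open. Now I move over between the lever and the arm.

>>> play_rows(
  deltas=[
    [[0,28,0,0,0,0,0],[0,28,0,0,0,0,0],[0,28,0,0,0,0,0],[0,27,-20,0,0,0,0],[0,0,-35,0,0,0,0],[0,0,-35,0,0,0,0],[0,0,-30,0,0,0,0],[0,0,-9,0,0,0,0],[0,0,0,0,0,0,0],[0,0,0,0,0,0,0]],
  ],
)

```text
time_s: 9.85
ee_pos: [0.6076, 0.0027, 0.1639]
eef_rot: [-0.177, 1.569, 3.08]
force: [-0.0, -0.2, -0.3]
grip_width: 0.0009
```

```bash
python3 - <<'E'
from h import *
o=ctrl.get_obs(); print(o['ee_pos'],w2j(o['ee_pos']),o['force'],o['time_s'])
c=snap('scene','s9.png')
cv2.imwrite('pics/s9z.png',cv2.resize(c['img'][130:330,160:410,::-1],None,fx=3,fy=3,interpolation=cv2.INTER_CUBIC))
p=o['ee_pos']; 
for d in (0,.03,.034,.04): print(d,(proj(c,p+[0,0,d])-[160,130])*3)
E
```

```text
[0.6075941  0.00267666 0.16394671] [ 67.05988334 -59.96744175 163.9467074 ] [-0.04180383 -0.24971961 -0.25817209] 9.85
0 [[405.24811993 303.39560099]]
0.03 [[402.99665092 262.01305657]]
0.034 [[402.68940145 256.36573718]]
0.04 [[402.225329   247.83597328]]
```

View pics/s9z.png

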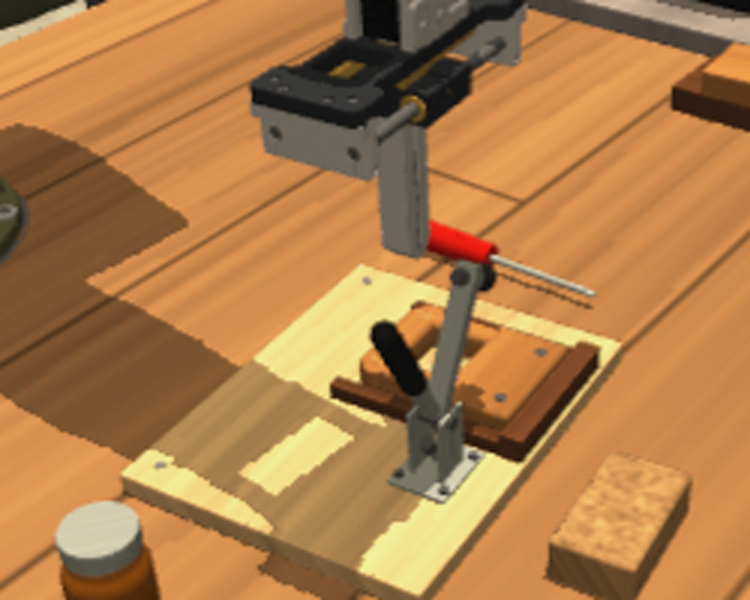

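>>> play_rows(
  deltas=[
    [[20,0,-3,0,0,0,0],[15,0,0,0,0,0,0],[10,0,0,0,0,0,0],[0,0,0,0,0,0,0],[0,0,0,0,0,0,0]],
  ],
)

```text
time_s: 10.4
ee_pos: [0.6117, 0.003, 0.1207]
eef_rot: [2.996, 1.57, -0.031]
force: [0.7, -0.0, 0.4]
grip_width: 0.0005
```

```bash
python3 - <<'E'
from h import *
o=ctrl.get_obs(); print(o['ee_pos'],w2j(o['ee_pos']),o['force'],o['time_s'])
c=snap('scene','s10.png');w=snap('wrist','w10.png')['img']
a=cv2.resize(c['img'][130:330,200:360,::-1],None,fx=3,fy=3,interpolation=cv2.INTER_CUBIC)
cv2.imwrite('pics/m10.png',np.hstack([a[:480],cv2.resize(w[:,250:570,::-1],(320,480))]))
E
```

```text
[0.61166557 0.00296553 0.12071356] [ 71.13795639 -60.13951568 120.71356168] [ 0.66796247 -0.04858853  0.42465021] 10.4
```

View pics/m10.png

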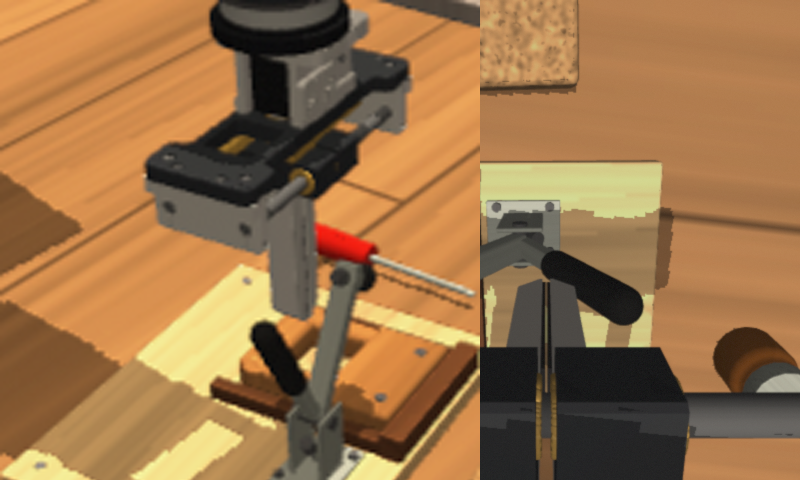

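```bash
python3 - <<'E'
from h import *
w=load('w10.png');s=load('s10.png'); a=1.09
for z in (.140,.157,.165): print('tip ray',z,w2j(ray(w,316,281,z)))
pts=j2w([[70,-45-k*np.cos(a),65+k*np.sin(a)] for k in (41,95,120)]); print('lever proj wrist',proj(w,pts),'scene',(proj(s,pts)-[200,130])*3)
tip=ctrl.get_obs()['ee_pos']+[0,0,.036]; print('tip proj',proj(w,tip),(proj(s,tip)-[200,130])*3)
def P(c):
    R,_=cv2.Rodrigues(c['rvec']); K=np.array([[c['fx'],0,c['cx']],[0,c['fy'],c['cy']],[0,0,1]]); return K@np.c_[R,c['tvec'].ravel()]
# lever tip triangulate : wrist crop(627,308)->u=250+147,v=308 ; scene crop(262,332)
X=cv2.triangulatePoints(P(w),P(s),np.array([[395.],[306]]),np.array([[200+262/3],[130+333/3]])); X=(X[:3]/X[3]).ravel(); print('levertip',w2j(X),proj(w,X),(proj(s,X)-[200,130])*3)
E
```

```text
tip ray 0.14 [ 72.79198146 -61.15525645 140.        ]
tip ray 0.157 [ 79.28195279 -61.13738957 157.        ]
tip ray 0.165 [ 82.33605694 -61.12898162 165.        ]
lever proj wrist [[320.77451681 261.74636175]
 [374.59975128 293.58084964]
 [408.8983532  313.86647288]] scene [[290.27552476 389.28273697]
 [264.98900251 348.7265319 ]
 [252.34396944 328.44558739]]
tip proj [[313.79085341 297.10593749]] [[291.69803356 314.83287218]]
levertip [ 72.19174347 -95.24569022 166.02446904] [[394.48837561 303.86374926]] [[260.83346009 332.36182083]]
```

The geometry agrees in both views: the lever end is at jig ~(72,-95,166) and the fingertip is just inside it at (71,-60,157). I push along the lever's arc, first part.

>>> play_rows(
  deltas=[
    [[3,8,0,0,0,0,0],[2,5,0,0,0,0,0],[3,5,0,0,0,0,0],[3,6,0,0,0,0,0],[4,5,0,0,0,0,0],[4,5,0,0,0,0,0],[4,5,0,0,0,0,0]],
  ],
)

```text
time_s: 11.2
ee_pos: [0.6169, -0.0363, 0.0981]
eef_rot: [3.007, 1.569, -0.02]
force: [-1.1, 2.3, 7.7]
grip_width: 0.0005
```

```bash
python3 - <<'E'
from h import *
o=ctrl.get_obs(); print(o['ee_pos'],w2j(o['ee_pos']),o['force'],o['time_s'])
c=snap('scene','s11.png');w=snap('wrist','w11.png')['img']
a=cv2.resize(c['img'][130:330,200:360,::-1],None,fx=3,fy=3,interpolation=cv2.INTER_CUBIC)
cv2.imwrite('pics/m11.png',np.hstack([a[:480],cv2.resize(w[:,250:570,::-1],(320,480))]))
E
```

```text
[ 0.61686994 -0.03633501  0.09810547] [ 71.87761332 -99.7762548   98.10547096] [-1.11206416  2.25873681  7.71160264] 11.2
```

View pics/m11.png

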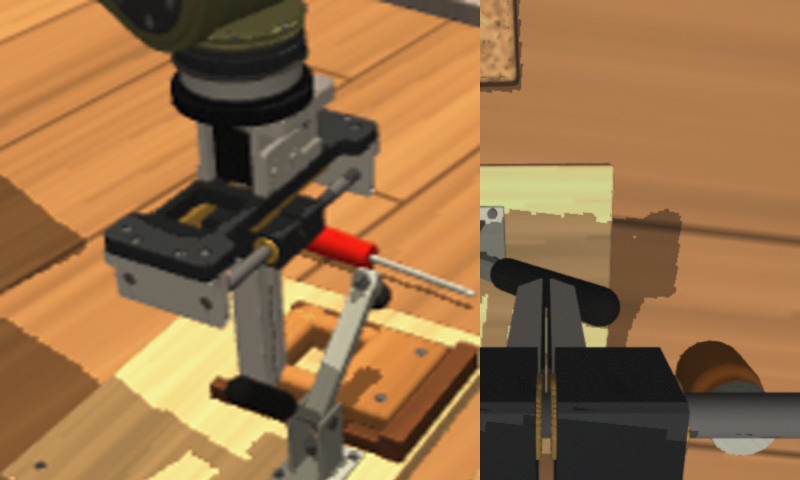

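The lever is going down, with about 8 N of contact force. I continue past the dead point.

>>> play_rows(
  deltas=[
    [[5,4,0,0,0,0,0],[5,4,0,0,0,0,0],[5,4,0,0,0,0,0],[6,3,0,0,0,0,0],[6,3,0,0,0,0,0],[5,3,0,0,0,0,0]],
  ],
)

```text
time_s: 11.9
ee_pos: [0.6182, -0.0569, 0.064]
eef_rot: [-0.278, 1.57, 2.978]
force: [-0.1, 0.4, -0.8]
grip_width: 0.0003
```

```bash
python3 - <<'E'
from h import *
o=ctrl.get_obs(); print(o['ee_pos'],w2j(o['ee_pos']),o['force'],o['time_s'])
c=snap('scene','s12.png');w=snap('wrist','w12.png')['img']
a=cv2.resize(c['img'][130:330,200:360,::-1],None,fx=3,fy=3,interpolation=cv2.INTER_CUBIC)
cv2.imwrite('pics/m12.png',np.hstack([a[:480],cv2.resize(w[:,250:570,::-1],(320,480))]))
E
```

```text
[ 0.61822328 -0.05692981  0.06400507] [  70.90006201 -120.39230286   64.00507233] [-0.05283953  0.3785142  -0.77101897] 11.9
```

View pics/m12.png

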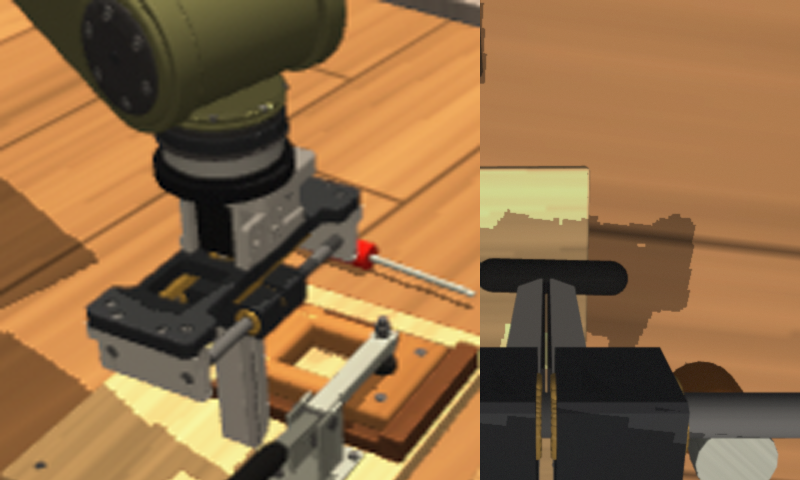

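The contact force has dropped to zero and the arm is level with its foot on the cheek, so the lever snapped over. I retreat upward and check.

>>> play_rows(
  deltas=[
    [[-15,0,0,0,0,0,0],[-35,0,0,0,0,0,0],[-40,0,0,0,0,0,0],[-40,0,0,0,0,0,0],[-10,20,40,0,0,0,0],[0,20,40,0,0,0,0],[0,20,40,0,0,0,0],[0,20,40,0,0,0,0],[0,0,0,0,0,0,0],[0,0,0,0,0,0,0]],
  ],
)

```text
time_s: 13.0
ee_pos: [0.4689, -0.1547, 0.2066]
eef_rot: [2.706, 1.568, -0.322]
force: [0.5, 0.2, 0.6]
grip_width: 0.0005
```

```bash
python3 - <<'E'
from h import *
o=ctrl.get_obs(); print(o['ee_pos'],o['force'],o['time_s'])
c=snap('scene','s13.png');t=snap('top','t13.png')
cv2.imwrite('pics/s13z.png',cv2.resize(c['img'][180:350,170:400,::-1],None,fx=3.4,fy=3.4,interpolation=cv2.INTER_CUBIC))
cv2.imwrite('pics/t13z.png',cv2.resize(t['img'][165:365,190:460,::-1],None,fx=2.96,fy=2.96,interpolation=cv2.INTER_CUBIC))
E
```

```text
[ 0.46894307 -0.15466713  0.20658904] [0.45822792 0.23913377 0.56592506] 13.0
```

View pics/s13z.png

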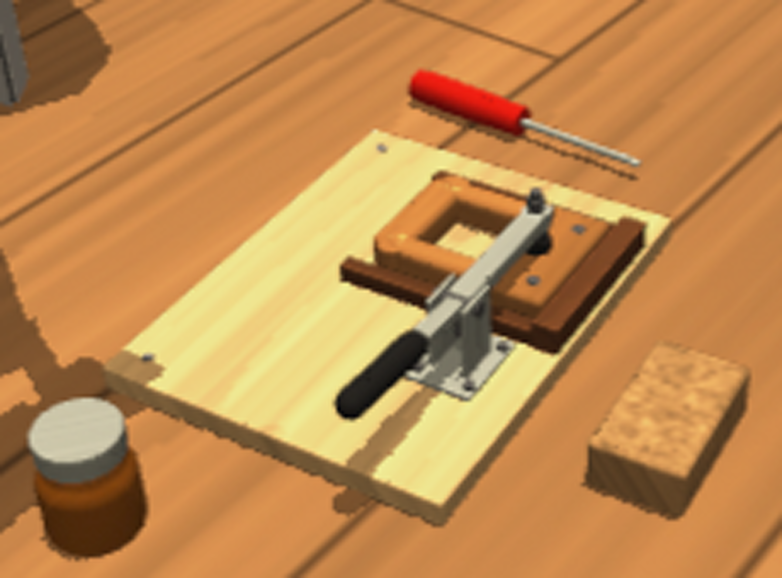

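View pics/t13z.png

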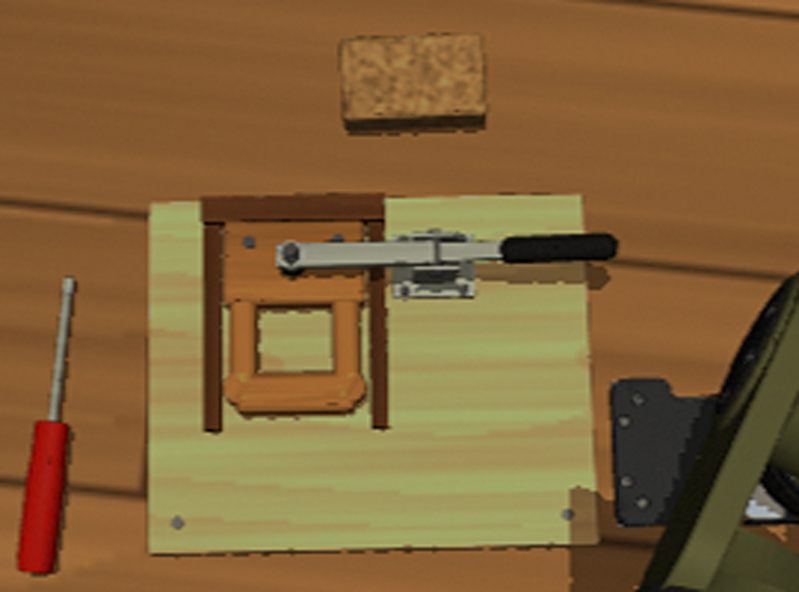

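Both views show the lever locked, the arm level with its foot on the cheek, and the nose against the stop bar (zoomed row ~220). The bystanders have not moved. I hand in.

```bash
python3 -c "
from h import *
hand_in()"
```

```text
the job is handed in; nothing more can be done
```

I pushed the saw handle about 43 mm along its channel to the end stop. Then I pushed the clamp lever past its dead point, and it snapped into lock. The job is handed in at about 13 s of the 48 s allowed.

**Handle home:** the contact force rose to about 15 N sideways at the stop. The TCP read x = -40 mm in the jig's frame, against about -38 mm expected. There was also about 12 N upward at that moment, which I did not explain; the last pictures show the handle lying flat and the nose against the stop.

**Lever locked:** the contact force was about 8 N midway and dropped to zero after the dead point. The last pictures show the lever nearly level and the clamp arm level with its foot on the handle's cheek. I could only see the foot's contact, not measure its force.

**Bystanders and robot:** the screwdriver, jar and sanding block look unmoved. The arm was clear of everything at hand-in.

**What disagreed:**
- **Fingertip height:** the closed fingertip sat about 35 mm above the reported TCP. My first push therefore passed over the handle without touching it. I measured the offset in the camera pictures and corrected for it.
- **Jig position:** the camera estimates of the jig differed by about 2–3 mm between views, and I used a compromise.

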